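Press a mended tile under board, plate and weight

TASK

Put the freshly glued tile under pressure: lay it glaze up in the middle of the press bed, square with the bed, then build up on it, each centred and square on the one below, the wooden board (cork side down), then the steel plate, and last the tall brass weight standing upright on the plate. Set every piece down gently and let go of it before taking the next. Leave the grey weight, the loupe and the green tin where they stand.

Things in the scene. Friction and masses are not known exactly. Their poses are not given: they have to be found in the camera images.
- bed: Press bed, fixed to the table: flat aluminium rectangle with a black rubber mat over its top, bare metal strips with screws showing along the two long sides, 92 x 112 mm, top face flat, 12 mm above the table (no rim). Origin: centre of its underside; z up. x along the short side, y along the long side; it looks the same turned by half a turn. Its place and yaw change between starts.
- tile: Mended ceramic tile, loose: white glazed top with a thin blue line border and a dark wavy crack across it, terracotta sides, 54 x 80 x 12 mm thick, about 0.11 kg. Lies glaze up on the table. Origin: centre of its underside; z up. x along the short side, y along the long side; it looks the same turned by half a turn.
- board: Wooden pressing board, loose: pale beech with a thin cork face underneath, 48 x 72 x 16 mm thick, about 0.05 kg. Lies cork down on the table. Origin: centre of its underside; z up. x along the short side, y along the long side; it looks the same turned by half a turn.
- plate: Bare steel plate, loose: 46 x 64 x 10 mm thick, two small dark dots on top, about 0.22 kg. Lies flat on the table. Origin: centre of its underside; z up. x along the short side, y along the long side; it looks the same turned by half a turn.
- tall_weight: The taller, brass-coloured book weight, loose: round body 49 mm in diameter up to 31 mm, above it a round knob 18 mm in diameter from 31 to 49 mm height, to lift it by; about 0.35 kg. Origin: centre of its underside; z up. Round, so its yaw does not matter.
- low_weight: The lower, grey book weight, not needed: round body 47 mm in diameter up to 23 mm, knob 18 mm in diameter from 23 to 41 mm height. Origin: centre of its underside; z up.
- loupe: Black stand loupe, not needed: round, 42 mm in diameter, 34 mm high. Origin: centre of its underside; z up.
- tin: Green round tin, not needed: 64 mm in diameter, 23 mm high. Origin: centre of its underside; z up.

How it is judged (in metres and radians):
On the way, in this order (a step that is already met when the one before it is completed fails the run):
1. the tile lies centred and square on the bed (horizontal distance between tile and bed below 0.01 m and z of tile in the frame of bed between 0.008 and 0.015 m and angle between tile's own z axis and vertical below 0.1 rad and angle between the y axis of tile and the y axis of bed, either way round below 0.2 rad and contact force between the fingers and tile below 0.2 N), for 0.2 s.
2. the wooden board lies centred and square on the tile (horizontal distance between board and tile below 0.01 m and z of board in the frame of tile between 0.008 and 0.015 m and angle between board's own z axis and vertical below 0.1 rad and angle between the y axis of board and the y axis of tile, either way round below 0.2 rad and contact force between the fingers and board below 0.2 N), for 0.2 s.
3. the steel plate lies centred and square on the board (horizontal distance between plate and board below 0.01 m and z of plate in the frame of board between 0.012 and 0.019 m and angle between plate's own z axis and vertical below 0.1 rad and angle between the y axis of plate and the y axis of board, either way round below 0.2 rad and contact force between the fingers and plate below 0.2 N), for 0.2 s.
4. the tall brass weight stands centred on the steel plate (horizontal distance between tall_weight and plate below 0.01 m and z of tall_weight in the frame of plate between 0.006 and 0.013 m and angle between tall_weight's own z axis and vertical below 0.1 rad and contact force between the fingers and tall_weight below 0.2 N), for 0.2 s.
At the end, for the whole second after the job is handed in: Tile on bed, board on tile, plate on board and brass weight on plate: each centre within 10 mm horizontally of the one below, resting on it (height within -4 to +3 mm), upright within 0.1 rad, the three rectangular pieces with long sides within 0.2 rad of the one below; all at rest and released (horizontal distance between tile and bed below 0.01 m and z of tile in the frame of bed between 0.008 and 0.015 m and angle between each of tile, board, plate, tall_weight's own z axis and vertical below 0.1 rad and angle between the y axis of tile and the y axis of bed, either way round below 0.2 rad and horizontal distance between board and tile below 0.01 m and z of board in the frame of tile between 0.008 and 0.015 m and angle between the y axis of board and the y axis of tile, either way round below 0.2 rad and horizontal distance between plate and board below 0.01 m and z of plate in the frame of board between 0.012 and 0.019 m and angle between the y axis of plate and the y axis of board, either way round below 0.2 rad and horizontal distance between tall_weight and plate below 0.01 m and z of tall_weight in the frame of plate between 0.006 and 0.013 m and linear speed of each of tile, board, plate, tall_weight below 0.01 m/s); the robot touches nothing.
It fails at once if the grey weight is moved by more than 30 mm (distance of low_weight from where it was at the start of the episode above 0.03 m).
It fails at once if the loupe is moved by more than 30 mm (distance of loupe from where it was at the start of the episode above 0.03 m).
It fails at once if the green tin is moved by more than 30 mm (distance of tin from where it was at the start of the episode above 0.03 m).
It fails at once if the tile is struck or pressed against the bed with more than 80 N (contact force between tile and bed above 80 N).
It also fails if it takes over 96 s, if anything falls off the work surface, if the arm or the gripper's body presses on something with over 40 N, if the wrist force passes 120 N, or if a joint passes its speed limit or range.

ROBOT

A 6-joint arm with a two-finger parallel gripper is mounted at the origin on a cart in front of the work surface, level with it; the furniture and walls round the work are solid. World frame = base frame: x ahead of the robot, y to its left, z up, the work surface at z = 0. Lengths are in mm, angles in rad, forces in N, time in s.
With the tool pointing down it reaches from about 300 to 775 mm from the base axis. Payload 14.6 kg.
Tool frame: the origin (TCP) lies midway between the tips of the shut fingers; the grasp point (between the pads) lies 19 mm behind it (manip.hold_point_z is the distance from the TCP to the grasp point, in mm); z points along the fingers, y is the direction in which the jaws open and shut (so a half turn about z gives the same grasp; the last joint's range is limited). The gripper opens to 94 mm and grips with 3 to 60 N. Pads are 16 mm wide; open, the fingers measure 119 mm over their backs; the gripper's body (75 mm by 177 mm) begins 78 mm behind the grasp point.
Start: joints at [-1.316, 0.3, 1.521, -0, 1.321, -0.067], TCP at [173.944, -521.759, 205.446] pointing down, gripper open.
Joint ranges: [-3.03, 3.03], [-0.79, 2.21], [0.23, 2.52], [-1.04, 4.18], [0, 3.07], [-2.55, 2.55]. Speed limits (rad/s): [2.22, 2.22, 2.57, 3.14, 3.14, 3.14].

INTERFACE

Orientations are given as [roll, pitch, yaw] about the fixed x, y, z axes, in that order (R = Rz(yaw) Ry(pitch) Rx(roll)).
In Python, from cell import manip gives the robot as it stands.
- The arm moves only by the shell command python3 -m crank 'ROWS' [OPENING] [FORCE]. ROWS is JSON, a list of rows, each an object with "offset": the shift along the world's x, y, z in m, a list of three; "spin": the turn about the world's z in degrees. In form: [{"offset": [dx, dy, dz], "spin": spin}, ...]. A call has exactly 8 rows; each row is the pose to reach, as a shift and turn from the pose measured when the call began; what a row does not reach only later rows make up. A row lasts 1/12 s, in which the tool goes at most 41.7 mm and 7.16 degrees, less where a joint would pass 70% of its speed; a pose out of reach is approached as far as the arm can. A call with a gripper value outside its range is refused whole. OPENING is the opening, from 0 (shut) to 1 (fully open), set as the call begins (- or left out, the last holds). The fingers move at their own pace and stop on an object; FORCE is the grip in N (left out, the last holds). Time passes only in rows, so rows that repeat a pose let the fingers close, or fill a call up. It gives the time, the measured TCP pose, the force and the opening at its end, in the units of the state.
- manip.read_state(): the state, without advancing time (a new reading comes with each control period).
- manip.camera(name): name is "side" or "top" or "wrist"; returns a dict with "pixels" (400x640x3 uint8, red, green, blue), "fx", "fy", "cx", "cy" (pixels), "extrinsics" (4x4, takes a point from world to camera coordinates); the wrist camera has in their place "hand_eye" (4x4, takes a point from camera to tool coordinates, whose origin is the TCP and whose axes are the flange's). Camera axes: x right, y down, z forward; pixel columns grow to the right and rows downward; lengths in mm; the calibration is good to about 2 mm. A picture is of the moment at which its call begins: read the wrist's pose just before it. There is no depth.
- manip.sign_off(): hands the job in, once; it reports no verdict.
Trained networks look in a picture, given as the dict that the camera call returned (one of the last four; its "shot" number tells which), for a name from the list of things; names that differ only in an ending like _2 or _b are one class to them, and where a whole thing is asked for, a point or a joint stands for the part that bears it (a point fixed in the world has none). Each returns a list of dicts, best first, with "conf" (0 to 1); they miss things now and then, are a little off and sometimes report something else, mostly with a low value. They report only what shows in the picture. A call takes as long as a camera call.
- manip.search_frame(picture, name): "location" ([x, y, z] in mm, in world coordinates, good to about 4 mm: the middle of the surface that is visible of it).
- manip.masks_of(picture, name): "mask" (400x640 bool, what is visible of it).
The state is a dict: "clock": time; "joints": joint angles; "qd": joint speeds; "effort": joint torques, N m; "eef_pos": TCP position; "eef_rot": TCP orientation; "wrist_force": force on the tool from outside, world axes, zero at the start; "moment": the same for the moment, N m; "finger_gap": finger opening in mm.
Only numpy, scipy, OpenCV 4.12 (cv2) and the standard library are available. Lean on these libraries where they do the work, as an engineer would, in place of code of your own. Each camera call takes 0.05 s, during which the arm holds its last target. There are 200 camera calls.

## Working session

There is one attempt and no reset: what is moved stays moved. The work goes in short steps, Python scripts to look and compute and a shell command to move; the robot and the scene stay as the last step left them, time stands still between calls to the robot, and variables do not carry over. Pictures are saved under pics/ and viewed, about 12 in all and at most 16, crops included, and the job is handed in when it is done.

```bash
mkdir -p pics; ls; cat > h.py <<'E'
import numpy as np, cv2
from cell import manip
def save(p,n): cv2.imwrite('pics/'+n,cv2.cvtColor(p['pixels'],cv2.COLOR_RGB2BGR))
def ray(p,uv):
    uv=np.atleast_2d(np.asarray(uv,float)); d=np.c_[(uv[:,0]-p['cx'])/p['fx'],(uv[:,1]-p['cy'])/p['fy'],np.ones(len(uv))]
    T=p['T']; return T[:3,3], d@T[:3,:3].T
def shot(name):
    from scipy.spatial.transform import Rotation as R
    s=manip.read_state(); p=manip.camera(name)
    if name=='wrist':
        W=np.eye(4); W[:3,:3]=R.from_euler('xyz',s['eef_rot']).as_matrix(); W[:3,3]=s['eef_pos']; p['T']=W@np.array(p['hand_eye'])
    else: p['T']=np.linalg.inv(np.array(p['extrinsics']))
    return p
def toz(p,uv,z):
    o,d=ray(p,uv); return (o+d*((z-o[2])/d[:,2])[:,None])[:,:2]
def rect(p,mask,z):
    "min-area rect of mask projected on plane z: centre, long-side yaw deg, sizes"
    v,u=np.nonzero(mask); P=toz(p,np.c_[u,v],z).astype(np.float32)
    (c,(w,h),a)=cv2.minAreaRect(P)
    yaw=a+90 if h>=w else a   # direction of long side
    yaw=(yaw+90)%180-90
    return np.round(c,1),round(yaw,1),(round(min(w,h),1),round(max(w,h),1))
E
python3 - <<'E'
from h import *
print(manip.read_state())
for n in('top','side','wrist'):
    p=shot(n); save(p,n+'0.png'); print(n,np.round(p['T'],2).tolist(),p['fx'])
    if n!='wrist':
        for t,z in dict(bed=12,tile=12,board=16,plate=10,tall_weight=49,low_weight=41,loupe=34,tin=23).items():
            r=manip.search_frame(p,t); m=manip.masks_of(p,t)
            print(t,[(np.round(a['location']),round(a['conf'],2)) for a in r[:2]],[(rect(p,a['mask'],z),int(a['mask'].sum()),round(a['conf'],2)) for a in m[:2]])
E
```

```text
pics
{'clock': 0.0, 'joints': array([-1.31559413e+00,  3.00513066e-01,  1.52158186e+00, -8.75392923e-06,
        1.32069192e+00, -6.65687840e-02]), 'qd': array([ 0.00186273,  0.00058364,  0.00045732, -0.00145807, -0.00054308,
       -0.0006579 ]), 'effort': array([-1.40032909e-03, -5.31808019e+01, -3.52734518e+01,  7.07320590e-02,
        2.44048942e-02, -1.07267044e-04]), 'eef_pos': array([ 173.88092568, -521.51425657,  204.86297928]), 'eef_rot': array([-3.14040053e+00, -7.09775250e-05,  3.21773111e-01]), 'wrist_force': array([0.004645  , 0.1584027 , 0.49239086]), 'moment': array([-0.04369444, -0.01951252,  0.05196342]), 'finger_gap': 93.6737563109068}
top [[0.01, -0.98, 0.2, 398.18], [-1.0, -0.01, 0.0, -10.63], [0.0, -0.2, -0.98, 894.5], [0.0, 0.0, 0.0, 1.0]] 382.44157075180414
bed [(array([617.,  87.,  16.]), 0.76), (array([481., 256.,  22.]), 0.61)] [((array([615.3,  88.3]), -78.9, (90.8, 114.2)), 1697, 0.77), ((array([ 634.6, -260.8]), -78.1, (51.1, 76.5)), 644, 0.54)]
tile [(array([475.,  97.,  12.]), 0.9)] []
board [(array([ 633., -260.,   14.]), 0.84)] [((array([ 633.4, -259.
[... 1161 characters left out ...]
4, -73.1]), -83.6, (47.2, 78.7)), 246, 0.52)]
tall_weight [(array([ 451., -239.,   25.]), 0.62)] [((array([ 441.5, -191.1]), -73.9, (46.3, 117.7)), 263, 0.67)]
low_weight [(array([474., 109.,  11.]), 0.61), (array([475., 271.,  26.]), 0.57)] [((array([461.2, 294.4]), -62.7, (43.4, 70.3)), 392, 0.69)]
loupe [(array([636., -74.,  22.]), 0.59)] [((array([626.4, -55.6]), -61.7, (38.4, 94.4)), 215, 0.62)]
tin [(array([628., 274.,  20.]), 0.6)] [((array([623.9, 277. ]), -61.7, (62.6, 91.9)), 581, 0.86), ((array([601.3, 116.8]), -77.7, (93.0, 127.8)), 994, 0.46)]
wrist [[0.32, -0.92, -0.22, 238.12], [-0.95, -0.31, -0.07, -500.16], [-0.0, 0.23, -0.97, 383.95], [0.0, 0.0, 0.0, 1.0]] 310.9587877278517
```

View pics/top0.png

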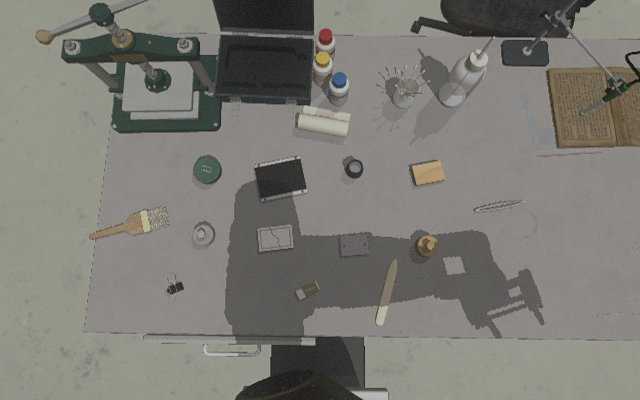

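The top view shows the tile at (276,238), bed (281,178), plate (354,244), board (428,172) and brass weight (428,245). It also shows the loupe (355,169), tin (207,169) and grey weight (203,233), and the networks' finds match. I'm moving over the tile now.

```bash
python3 -m crank '[{"offset":[0.02,0.04,0],"spin":7},{"offset":[0.04,0.08,0],"spin":14},{"offset":[0.06,0.12,0],"spin":21},{"offset":[0.08,0.155,0],"spin":28},{"offset":[0.095,0.19,0],"spin":35},{"offset":[0.11,0.225,0],"spin":42},{"offset":[0.13,0.26,0],"spin":49},{"offset":[0.145,0.295,0],"spin":56}]' 1
python3 -m crank '[{"offset":[0.02,0.04,0],"spin":7},{"offset":[0.04,0.08,0],"spin":14},{"offset":[0.06,0.12,0],"spin":20},{"offset":[0.08,0.155,0],"spin":22},{"offset":[0.1,0.19,0],"spin":22},{"offset":[0.12,0.225,0],"spin":22},{"offset":[0.14,0.26,0],"spin":22},{"offset":[0.16,0.29,0],"spin":22}]'
python3 - <<'E'
from h import *
p=shot('wrist'); save(p,'w1.png'); s=manip.read_state(); print(s['clock'],s['eef_pos'],np.degrees(s['eef_rot']))
for t,z in dict(bed=12,tile=12,plate=10).items():
    m=manip.masks_of(p,t); print(t,[(rect(p,a['mask'],z),int(a['mask'].sum()),round(a['conf'],2)) for a in m[:2]])
E
```

```text
clock: 2.42
eef_pos: [319.6, -224.9, 205.7]
eef_rot: [3.141, 0.0, 1.305]
wrist_force: [0.1, 0.1, 0.3]
finger_gap: 94.4
clock: 3.08
eef_pos: [480.0, 67.4, 205.9]
eef_rot: [3.14, 0.0, 1.69]
wrist_force: [0.7, -1.5, 0.4]
finger_gap: 94.0
3.1333 [482.6215842   71.75165871 205.50106567] [ 1.79890646e+02 -5.85916590e-02  9.69299650e+01]
bed [((array([616.2,  90.6]), -77.1, (92.8, 112.1)), 6938, 0.88)]
tile [((array([476.6,  97. ]), -82.6, (54.2, 78.9)), 2976, 0.61)]
plate [((array([460.7, -65.6]), 6.8, (31.8, 45.5)), 801, 0.8)]
```

View pics/w1.png

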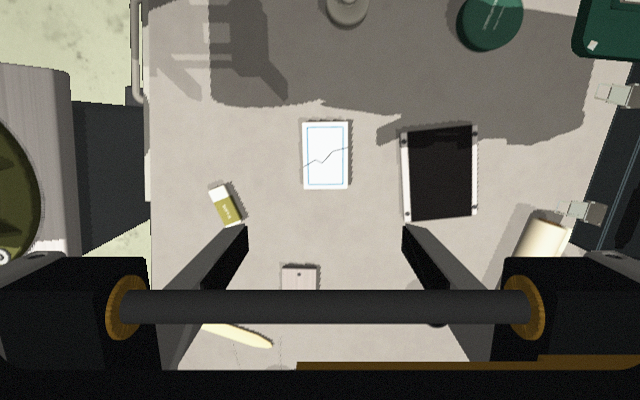

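```bash
python3 -m crank '[{"offset":[-0.003,0.012,-0.02],"spin":0.5},{"offset":[-0.006,0.025,-0.05],"spin":0.5},{"offset":[-0.006,0.025,-0.08],"spin":0.5},{"offset":[-0.006,0.025,-0.11],"spin":0.5},{"offset":[-0.006,0.025,-0.13],"spin":0.5},{"offset":[-0.006,0.025,-0.145],"spin":0.5},{"offset":[-0.006,0.025,-0.145],"spin":0.5},{"offset":[-0.006,0.025,-0.145],"spin":0.5}]'
python3 - <<'E'
from h import *
p=shot('wrist'); save(p,'w2.png'); s=manip.read_state(); print(s['eef_pos'],np.degrees(s['eef_rot']))
for t,z in dict(bed=12,tile=12).items():
    m=manip.masks_of(p,t); print(t,[(rect(p,a['mask'],z),int(a['mask'].sum()),round(a['conf'],2)) for a in m[:2]])
E
```

```text
clock: 3.95
eef_pos: [473.1, 89.6, 60.6]
eef_rot: [-3.141, 0.0, 1.698]
wrist_force: [0.2, -0.8, 0.1]
finger_gap: 94.0
[473.74439005  89.871773    61.34059416] [1.79947786e+02 2.48112158e-02 9.73231106e+01]
bed [((array([613. ,  96.9]), -76.9, (92.1, 101.2)), 12103, 0.97)]
tile [((array([476.2,  97.7]), -82.6, (55.4, 81.1)), 7509, 0.73)]
```

View pics/w2.png

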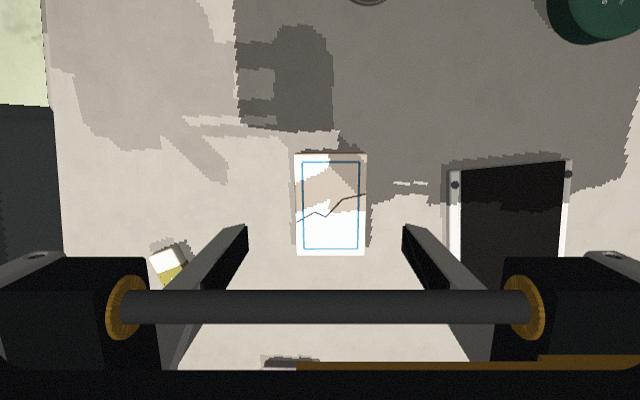

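Both views agree with the masks: the tile is at (326,155) and then (330,205), between the fingers. Next I descend and grip.

```bash
python3 -m crank '[{"offset":[0.0025,0.0075,-0.01],"spin":0},{"offset":[0.0025,0.0075,-0.025],"spin":0},{"offset":[0.0025,0.0075,-0.04],"spin":0},{"offset":[0.0025,0.0075,-0.05],"spin":0},{"offset":[0.0025,0.0075,-0.056],"spin":0},{"offset":[0.0025,0.0075,-0.057],"spin":0},{"offset":[0.0025,0.0075,-0.057],"spin":0},{"offset":[0.0025,0.0075,-0.057],"spin":0}]'
python3 -m crank '[{"offset":[0,0,0],"spin":0},{"offset":[0,0,0],"spin":0},{"offset":[0,0,0],"spin":0},{"offset":[0,0,0],"spin":0},{"offset":[0,0,0],"spin":0},{"offset":[0,0,0],"spin":0},{"offset":[0,0,0],"spin":0},{"offset":[0,0,0],"spin":0}]' 0 15
```

```text
clock: 4.77
eef_pos: [477.0, 97.9, 5.2]
eef_rot: [3.139, 0.0, 1.699]
wrist_force: [-0.7, -0.2, 0.6]
finger_gap: 94.0
clock: 5.43
eef_pos: [477.0, 97.8, 5.2]
eef_rot: [3.139, 0.0, 1.699]
wrist_force: [-0.3, -0.0, 0.8]
finger_gap: 53.9
```

```bash
python3 -m crank '[{"offset":[0,0,0.01],"spin":0},{"offset":[0,0,0.03],"spin":0},{"offset":[0.02,0,0.055],"spin":1},{"offset":[0.04,-0.01,0.075],"spin":3},{"offset":[0.055,-0.02,0.09],"spin":5.4},{"offset":[0.06,-0.03,0.095],"spin":5.4},{"offset":[0.06,-0.03,0.095],"spin":5.4},{"offset":[0.06,-0.03,0.095],"spin":5.4}]'
python3 - <<'E'
from h import *
p=shot('wrist'); save(p,'w3.png'); s=manip.read_state(); print(s['eef_pos'],np.degrees(s['eef_rot']),s['finger_gap'])
for t,z in dict(bed=12,tile=12+s['eef_pos'][2]-5).items():
    m=manip.masks_of(p,t); print(t,[(rect(p,a['mask'],z),int(a['mask'].sum()),round(a['conf'],2)) for a in m[:2]])
E
```

```text
clock: 6.1
eef_pos: [536.1, 67.6, 99.5]
eef_rot: [3.14, 0.0, 1.791]
wrist_force: [-0.7, 1.0, -1.3]
finger_gap: 53.7
[535.69335591  67.92047947  99.14362487] [ 1.79953014e+02 -2.77354062e-03  1.02661268e+02] 53.928586547899194
bed [((array([616.5,  90.3]), -77.0, (90.8, 112.3)), 11511, 0.6)]
tile [((array([534.8,  72.7]), -77.4, (53.5, 71.0)), 10455, 0.6)]
```

View pics/w3.png

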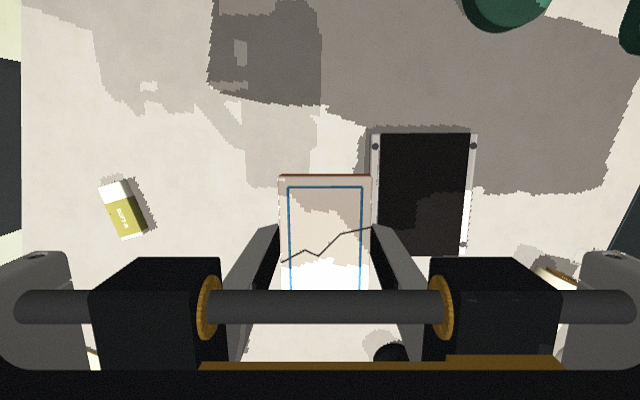

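The tile is held squarely, with its far edge at row 175 and its centre on the TCP. The bed shows clearly at (425,195).

```bash
python3 -m crank '[{"offset":[0.02,0.006,-0.005],"spin":0.3},{"offset":[0.045,0.013,-0.015],"spin":0.3},{"offset":[0.065,0.018,-0.03],"spin":0.3},{"offset":[0.081,0.0225,-0.045],"spin":0.3},{"offset":[0.081,0.0225,-0.06],"spin":0.3},{"offset":[0.081,0.0225,-0.065],"spin":0.3},{"offset":[0.081,0.0225,-0.065],"spin":0.3},{"offset":[0.081,0.0225,-0.065],"spin":0.3}]'
```

```text
clock: 6.92
eef_pos: [616.3, 90.9, 34.4]
eef_rot: [3.141, -0.0, 1.798]
wrist_force: [0.3, -0.8, -1.3]
finger_gap: 54.1
```

```bash
python3 -m crank '[{"offset":[0,0,-0.004],"spin":0},{"offset":[0,0,-0.008],"spin":0},{"offset":[0,0,-0.011],"spin":0},{"offset":[0,0,-0.013],"spin":0},{"offset":[0,0,-0.015],"spin":0},{"offset":[0,0,-0.016],"spin":0},{"offset":[0,0,-0.0165],"spin":0},{"offset":[0,0,-0.0165],"spin":0}]'
```

```text
clock: 7.58
eef_pos: [616.3, 90.9, 17.9]
eef_rot: [3.141, -0.0, 1.798]
wrist_force: [0.5, 0.5, -1.2]
finger_gap: 53.9
```

```bash
python3 -m crank '[{"offset":[0,0,-0.0004],"spin":0},{"offset":[0,0,-0.0008],"spin":0},{"offset":[0,0,-0.0008],"spin":0},{"offset":[0,0,-0.0008],"spin":0},{"offset":[0,0,-0.0008],"spin":0},{"offset":[0,0,-0.0008],"spin":0},{"offset":[0,0,-0.0008],"spin":0},{"offset":[0,0,-0.0008],"spin":0}]'
python3 -m crank '[{"offset":[0,0,0],"spin":0},{"offset":[0,0,0],"spin":0},{"offset":[0,0,0],"spin":0},{"offset":[0,0,0],"spin":0},{"offset":[0,0,0.005],"spin":0},{"offset":[0,0,0.02],"spin":0},{"offset":[0,0,0.05],"spin":0},{"offset":[0,0,0.08],"spin":0}]' 0.8
python3 -m crank '[{"offset":[0,-0.03,0.02],"spin":0},{"offset":[0,-0.06,0.04],"spin":0},{"offset":[0,-0.09,0.06],"spin":0},{"offset":[0,-0.1,0.08],"spin":0},{"offset":[0,-0.1,0.09],"spin":0},{"offset":[0,-0.1,0.09],"spin":0},{"offset":[0,-0.1,0.09],"spin":0},{"offset":[0,-0.1,0.09],"spin":0}]' 1
python3 - <<'E'
from h import *
p=shot('wrist'); save(p,'w4.png'); s=manip.read_state(); print(s['eef_pos'],np.degrees(s['eef_rot']),s['finger_gap'])
for t,z in dict(bed=12,tile=24,loupe=34).items():
    m=manip.masks_of(p,t); print(t,[(rect(p,a['mask'],z),int(a['mask'].sum()),round(a['conf'],2)) for a in m[:2]])
E
```

```text
clock: 8.25
eef_pos: [616.4, 90.9, 17.3]
eef_rot: [3.141, -0.0, 1.798]
wrist_force: [-1.1, 0.4, 5.0]
finger_gap: 53.5
clock: 8.92
eef_pos: [615.8, 90.9, 97.8]
eef_rot: [-3.14, -0.0, 1.798]
wrist_force: [-0.2, 0.3, -0.4]
finger_gap: 75.5
clock: 9.58
eef_pos: [615.4, -8.0, 186.3]
eef_rot: [-3.138, -0.001, 1.8]
wrist_force: [0.1, 0.5, -0.7]
finger_gap: 93.7
[615.33697635  -7.98029058 186.26953717] [-1.79799458e+02 -6.43155004e-02  1.03109597e+02] 93.58036104377155
bed [((array([617.8,  90. ]), -77.0, (91.2, 110.6)), 4939, 0.64)]
tile [((array([616.2,  89.2]), -76.9, (54.3, 79.8)), 4126, 0.85)]
loupe [((array([641.3, -78.8]), -76.8, (38.8, 47.8)), 1109, 0.75)]
```

View pics/w4.png

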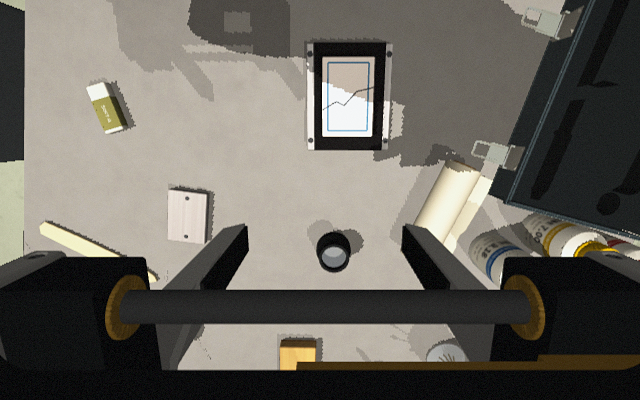

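The tile (348,97) is centred and square on the bed. The board is next; its edge shows at (298,355).

```bash
python3 -m crank '[{"offset":[0.002,-0.035,0],"spin":0},{"offset":[0.005,-0.07,0],"spin":-0.5},{"offset":[0.008,-0.105,0],"spin":-1},{"offset":[0.01,-0.14,0],"spin":-1},{"offset":[0.012,-0.175,0],"spin":-1},{"offset":[0.015,-0.21,0],"spin":-1},{"offset":[0.016,-0.245,0],"spin":-1},{"offset":[0.016,-0.27,0],"spin":-1}]'
python3 -m crank '[{"offset":[0,0,-0.02],"spin":0},{"offset":[0,0,-0.04],"spin":0},{"offset":[0,0,-0.06],"spin":0},{"offset":[0,0,-0.08],"spin":0},{"offset":[0,0,-0.09],"spin":0},{"offset":[0,0,-0.09],"spin":0},{"offset":[0,0,-0.09],"spin":0},{"offset":[0,0,-0.09],"spin":0}]'
python3 - <<'E'
from h import *
p=shot('wrist'); save(p,'w5.png'); s=manip.read_state(); print(s['eef_pos'],np.degrees(s['eef_rot']),s['finger_gap'])
for t,z in dict(board=16,loupe=34).items():
    m=manip.masks_of(p,t); print(t,[(rect(p,a['mask'],z),int(a['mask'].sum()),round(a['conf'],2)) for a in m[:2]])
E
```

```text
clock: 10.45
eef_pos: [631.2, -281.0, 186.0]
eef_rot: [-3.138, -0.001, 1.781]
wrist_force: [-0.2, -0.1, 0.3]
finger_gap: 94.1
clock: 11.12
eef_pos: [631.8, -281.2, 97.5]
eef_rot: [-3.14, 0.0, 1.781]
wrist_force: [0.1, 0.2, 0.2]
finger_gap: 94.0
[ 631.81945298 -281.19565995   97.60127546] [-1.79896177e+02  1.30055145e-02  1.02032749e+02] 94.10311109103864
board [((array([ 636. , -260.9]), -78.1, (47.4, 70.8)), 4605, 0.81)]
loupe []
```

View pics/w5.png

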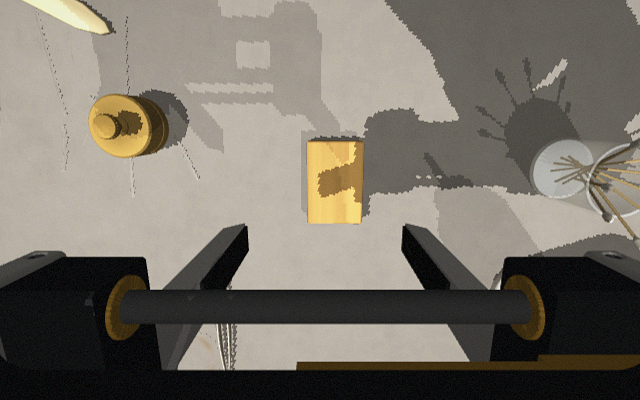

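The board is at (335,182), clear of the brass weight and the glass.

```bash
python3 -m crank '[{"offset":[0.004,0.02,-0.015],"spin":0},{"offset":[0.004,0.02,-0.035],"spin":0},{"offset":[0.004,0.02,-0.06],"spin":0},{"offset":[0.004,0.02,-0.075],"spin":0},{"offset":[0.004,0.02,-0.085],"spin":0},{"offset":[0.004,0.02,-0.0925],"spin":0},{"offset":[0.004,0.02,-0.0925],"spin":0},{"offset":[0.004,0.02,-0.0925],"spin":0}]'
python3 -m crank '[{"offset":[0,0,0],"spin":0},{"offset":[0,0,0],"spin":0},{"offset":[0,0,0],"spin":0},{"offset":[0,0,0],"spin":0},{"offset":[0,0,0],"spin":0},{"offset":[0,0,0],"spin":0},{"offset":[0,0,0],"spin":0},{"offset":[0,0,0],"spin":0}]' 0 15
python3 -m crank '[{"offset":[0,0,0.01],"spin":0},{"offset":[0,0,0.03],"spin":0},{"offset":[0,0,0.06],"spin":0},{"offset":[0,0,0.09],"spin":0},{"offset":[0,0.02,0.115],"spin":1},{"offset":[0,0.05,0.12],"spin":1},{"offset":[-0.005,0.085,0.12],"spin":1},{"offset":[-0.01,0.12,0.12],"spin":1}]'
python3 -m crank '[{"offset":[0,0.035,0],"spin":0},{"offset":[-0.005,0.07,0],"spin":0},{"offset":[-0.01,0.105,0],"spin":0},{"offset":[-0.01,0.13,0],"spin":0},{"offset":[-0.01,0.14,0],"spin":0},{"offset":[-0.01,0.14,0],"spin":0},{"offset":[-0.01,0.14,0],"spin":0},{"offset":[-0.01,0.14,0],"spin":0}]'
python3 - <<'E'
from h import *
p=shot('wrist'); save(p,'w6.png'); s=manip.read_state(); print(s['eef_pos'],np.degrees(s['eef_rot']),s['finger_gap'])
for t,z in dict(bed=12,tile=24,board=s['eef_pos'][2]+11).items():
    m=manip.masks_of(p,t); print(t,[(rect(p,a['mask'],z),int(a['mask'].sum()),round(a['conf'],2)) for a in m[:2]])
E
```

```text
clock: 11.93
eef_pos: [636.0, -261.5, 5.5]
eef_rot: [-3.14, 0.0, 1.781]
wrist_force: [-0.4, 0.1, -0.4]
finger_gap: 93.8
clock: 12.6
eef_pos: [636.0, -261.5, 5.5]
eef_rot: [-3.14, 0.001, 1.781]
wrist_force: [0.1, 0.5, 0.4]
finger_gap: 48.1
clock: 13.27
eef_pos: [625.8, -140.5, 126.9]
eef_rot: [-3.142, 0.001, 1.797]
wrist_force: [1.3, 0.3, -0.2]
finger_gap: 47.9
clock: 13.93
eef_pos: [616.0, -1.9, 127.0]
eef_rot: [3.142, 0.002, 1.796]
wrist_force: [-0.3, -0.7, 0.4]
finger_gap: 48.1
[615.9343191   -2.01071752 126.94157991] [-1.79996768e+02  8.26223209e-02  1.02882788e+02] 47.622159892809336
bed [((array([618.2,  90.1]), -77.1, (90.6, 110.7)), 7031, 0.83)]
tile [((array([616.2,  89.9]), -77.1, (54.5, 79.8)), 6073, 0.57), ((array([617.3,  89. ]), -77.1, (86.6, 106.2)), 6700, 0.39)]
board [((array([614.8,   3.4]), -77.1, (47.2, 66.4)), 9057, 0.84)]
```

View pics/w6.png

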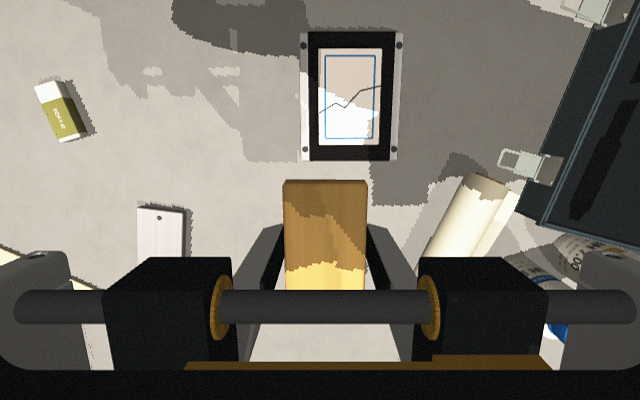

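The board is held squarely, and the tile and bed are in view at (350,95). I'll move over them and lower the board.

```bash
python3 -m crank '[{"offset":[0,0.03,-0.005],"spin":0},{"offset":[0.0005,0.06,-0.02],"spin":0},{"offset":[0.0005,0.085,-0.04],"spin":0},{"offset":[0.0005,0.0925,-0.06],"spin":0},{"offset":[0.0005,0.0925,-0.075],"spin":0},{"offset":[0.0005,0.0925,-0.08],"spin":0},{"offset":[0.0005,0.0925,-0.08],"spin":0},{"offset":[0.0005,0.0925,-0.08],"spin":0}]'
```

```text
clock: 14.8
eef_pos: [616.8, 90.3, 47.5]
eef_rot: [3.141, 0.001, 1.795]
wrist_force: [-0.3, -0.5, 0.0]
finger_gap: 47.8
```

```bash
python3 -m crank '[{"offset":[0,0,-0.004],"spin":0},{"offset":[0,0,-0.008],"spin":0},{"offset":[0,0,-0.012],"spin":0},{"offset":[0,0,-0.015],"spin":0},{"offset":[0,0,-0.0165],"spin":0},{"offset":[0,0,-0.0172],"spin":0},{"offset":[0,0,-0.0178],"spin":0},{"offset":[0,0,-0.018],"spin":0}]'
```

```text
clock: 15.47
eef_pos: [616.8, 90.3, 29.5]
eef_rot: [3.141, 0.001, 1.795]
wrist_force: [-0.4, 1.1, 0.3]
finger_gap: 48.1
```

```bash
python3 -m crank '[{"offset":[0,0,-0.0003],"spin":0},{"offset":[0,0,-0.0005],"spin":0},{"offset":[0,0,-0.0005],"spin":0},{"offset":[0,0,-0.0005],"spin":0},{"offset":[0,0,-0.0005],"spin":0},{"offset":[0,0,-0.0005],"spin":0},{"offset":[0,0,-0.0005],"spin":0},{"offset":[0,0,-0.0005],"spin":0}]'
python3 -m crank '[{"offset":[0,0,0],"spin":0},{"offset":[0,0,0],"spin":0},{"offset":[0,0,0],"spin":0},{"offset":[0,0,0],"spin":0},{"offset":[0,0,0.005],"spin":0},{"offset":[0,0,0.02],"spin":0},{"offset":[0,0,0.05],"spin":0},{"offset":[0,0,0.085],"spin":0}]' 0.75
python3 -m crank '[{"offset":[-0.02,-0.025,0.01],"spin":-2},{"offset":[-0.04,-0.05,0.02],"spin":-4},{"offset":[-0.06,-0.075,0.03],"spin":-6},{"offset":[-0.08,-0.1,0.04],"spin":-7},{"offset":[-0.1,-0.125,0.05],"spin":-7},{"offset":[-0.12,-0.15,0.05],"spin":-7},{"offset":[-0.14,-0.175,0.05],"spin":-7},{"offset":[-0.155,-0.195,0.05],"spin":-7}]' 1
python3 - <<'E'
from h import *
p=shot('wrist'); save(p,'w7.png'); s=manip.read_state(); print(s['eef_pos'],np.degrees(s['eef_rot']),s['finger_gap'])
for t,z in dict(bed=12,tile=24,board=40,plate=10).items():
    m=manip.masks_of(p,t); print(t,[(rect(p,a['mask'],z),int(a['mask'].sum()),round(a['conf'],2)) for a in m[:2]])
E
```

```text
clock: 16.13
eef_pos: [616.9, 90.3, 29.5]
eef_rot: [3.141, 0.001, 1.795]
wrist_force: [-3.2, -0.3, 5.1]
finger_gap: 47.8
clock: 16.8
eef_pos: [615.9, 90.2, 114.2]
eef_rot: [-3.139, 0.001, 1.795]
wrist_force: [1.2, -0.4, 0.6]
finger_gap: 70.2
clock: 17.47
eef_pos: [459.5, -106.1, 164.8]
eef_rot: [-3.14, 0.001, 1.672]
wrist_force: [0.2, -0.2, 1.1]
finger_gap: 94.0
[ 458.06276047 -108.22138936  164.69981224] [-1.79843314e+02  1.11434494e-01  9.57617021e+01] 94.2428104768886
bed [((array([619.8,  66. ]), 12.6, (65.5, 93.2)), 3016, 0.56)]
tile [((array([617. ,  70.6]), 13.7, (44.4, 59.0)), 777, 0.81), ((array([462.5, -82.8]), -84.8, (43.3, 60.4)), 2479, 0.15)]
board [((array([616.3,  68.9]), 12.9, (35.3, 53.6)), 2471, 0.79), ((array([606.3,  56.4]), 11.4, (60.0, 86.8)), 3230, 0.56)]
plate [((array([462.9, -84.7]), -84.8, (45.2, 63.2)), 2447, 0.88)]
```

View pics/w7.png

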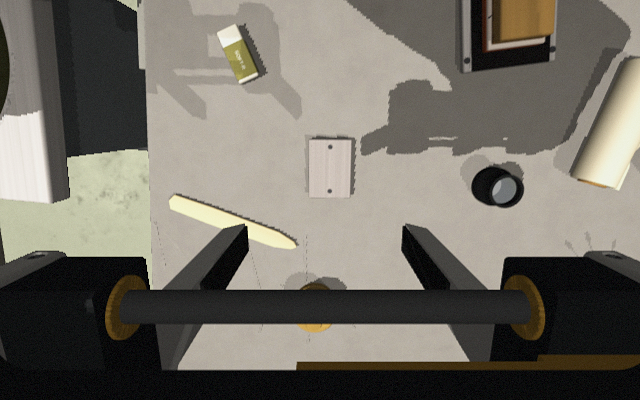

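The plate is at (330,167) and nothing stands where the fingers come down.

```bash
python3 -m crank '[{"offset":[0.003,0.012,-0.03],"spin":-0.5},{"offset":[0.005,0.0235,-0.06],"spin":-0.5},{"offset":[0.005,0.0235,-0.09],"spin":-0.5},{"offset":[0.005,0.0235,-0.115],"spin":-0.5},{"offset":[0.005,0.0235,-0.135],"spin":-0.5},{"offset":[0.005,0.0235,-0.14],"spin":-0.5},{"offset":[0.005,0.0235,-0.14],"spin":-0.5},{"offset":[0.005,0.0235,-0.14],"spin":-0.5}]'
python3 - <<'E'
from h import *
p=shot('wrist'); s=manip.read_state(); print(s['eef_pos'],np.degrees(s['eef_rot']),s['finger_gap'])
for t,z in dict(plate=10).items():
    m=manip.masks_of(p,t); print(t,[(rect(p,a['mask'],z),int(a['mask'].sum()),round(a['conf'],2)) for a in m[:2]])
E
```

```text
clock: 18.38
eef_pos: [467.0, -80.7, 25.3]
eef_rot: [-3.14, 0.001, 1.665]
wrist_force: [0.3, -0.6, 0.3]
finger_gap: 94.1
[467.15259218 -80.92688319  25.69326726] [-1.79974399e+02  9.34002128e-02  9.53588475e+01] 94.20384294848317
plate [((array([462.5, -83.6]), -84.6, (46.1, 64.0)), 6398, 0.85)]
```

```bash
python3 -m crank '[{"offset":[-0.0045,-0.003,-0.002],"spin":0},{"offset":[-0.0045,-0.003,-0.008],"spin":0},{"offset":[-0.0045,-0.003,-0.014],"spin":0},{"offset":[-0.0045,-0.003,-0.018],"spin":0},{"offset":[-0.0045,-0.003,-0.02],"spin":0},{"offset":[-0.0045,-0.003,-0.0215],"spin":0},{"offset":[-0.0045,-0.003,-0.0215],"spin":0},{"offset":[-0.0045,-0.003,-0.0215],"spin":0}]'
python3 -m crank '[{"offset":[0,0,0],"spin":0},{"offset":[0,0,0],"spin":0},{"offset":[0,0,0],"spin":0},{"offset":[0,0,0],"spin":0},{"offset":[0,0,0],"spin":0},{"offset":[0,0,0],"spin":0},{"offset":[0,0,0],"spin":0},{"offset":[0,0,0],"spin":0}]' 0 20
python3 -m crank '[{"offset":[0,0,0.01],"spin":0},{"offset":[0,0,0.03],"spin":0},{"offset":[0,0.01,0.055],"spin":1},{"offset":[0.02,0.02,0.08],"spin":3},{"offset":[0.05,0.035,0.105],"spin":5},{"offset":[0.075,0.045,0.13],"spin":7.5},{"offset":[0.1,0.06,0.14],"spin":7.5},{"offset":[0.13,0.07,0.14],"spin":7.5}]'
```

```text
clock: 19.15
eef_pos: [462.7, -84.0, 4.3]
eef_rot: [-3.142, 0.002, 1.664]
wrist_force: [-0.3, 0.8, -0.2]
finger_gap: 94.1
clock: 19.82
eef_pos: [462.8, -84.0, 4.3]
eef_rot: [-3.142, 0.002, 1.664]
wrist_force: [-0.5, 0.4, 0.7]
finger_gap: 46.0
clock: 20.48
eef_pos: [594.5, -12.9, 148.4]
eef_rot: [3.137, 0.003, 1.796]
wrist_force: [0.8, -0.9, -2.4]
finger_gap: 45.7
```

```bash
python3 -m crank '[{"offset":[0.01,0,0],"spin":0},{"offset":[0.02,0,0],"spin":0},{"offset":[0.022,0,0],"spin":0},{"offset":[0.022,0,0],"spin":0},{"offset":[0.022,0,0],"spin":0},{"offset":[0.022,0,0],"spin":0},{"offset":[0.022,0,0],"spin":0},{"offset":[0.022,0,0],"spin":0}]'
python3 - <<'E'
from h import *
p=shot('wrist'); save(p,'w8.png'); s=manip.read_state(); print(s['eef_pos'],np.degrees(s['eef_rot']),s['finger_gap'])
for t,z in dict(bed=12,tile=24,board=40,plate=s['eef_pos'][2]+6).items():
    m=manip.masks_of(p,t); print(t,[(rect(p,a['mask'],z),int(a['mask'].sum()),round(a['conf'],2)) for a in m[:2]])
E
```

```text
clock: 21.15
eef_pos: [616.2, -13.0, 148.6]
eef_rot: [3.137, 0.003, 1.796]
wrist_force: [0.8, 0.4, -2.1]
finger_gap: 45.8
[616.2885704  -12.95669292 148.60501251] [179.7298953    0.18047268 102.88225276] 45.430100562297035
bed []
tile []
board [((array([616.8,  90.1]), -77.1, (47.2, 70.8)), 4671, 0.7)]
plate [((array([616., -12.]), -77.1, (45.4, 64.6)), 7853, 0.79), ((array([609.1,  73.9]), -77.1, (29.7, 44.2)), 456, 0.58)]
```

View pics/w8.png

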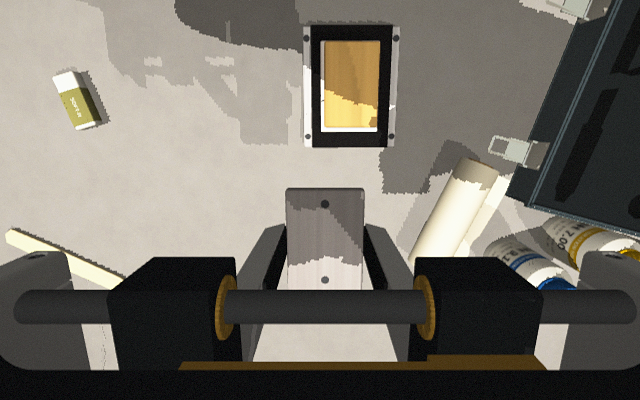

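The board sits centred on the tile at (351,86), and the plate is held squarely. I'll place the plate now.

```bash
python3 -m crank '[{"offset":[0,0.03,0],"spin":0},{"offset":[0.0005,0.065,-0.01],"spin":0},{"offset":[0.0005,0.095,-0.035],"spin":0},{"offset":[0.0005,0.103,-0.06],"spin":0},{"offset":[0.0005,0.103,-0.08],"spin":0},{"offset":[0.0005,0.103,-0.087],"spin":0},{"offset":[0.0005,0.103,-0.087],"spin":0},{"offset":[0.0005,0.103,-0.087],"spin":0}]'
```

```text
clock: 22.07
eef_pos: [617.4, 89.7, 62.3]
eef_rot: [3.136, 0.003, 1.795]
wrist_force: [0.2, 0.4, -1.1]
finger_gap: 45.9
```

```bash
python3 -m crank '[{"offset":[-0.0005,0,-0.004],"spin":0},{"offset":[-0.0005,0,-0.008],"spin":0},{"offset":[-0.0005,0,-0.012],"spin":0},{"offset":[-0.0005,0,-0.015],"spin":0},{"offset":[-0.0005,0,-0.0165],"spin":0},{"offset":[-0.0005,0,-0.0172],"spin":0},{"offset":[-0.0005,0,-0.0178],"spin":0},{"offset":[-0.0005,0,-0.018],"spin":0}]'
python3 -m crank '[{"offset":[0,0,-0.0003],"spin":0},{"offset":[0,0,-0.0005],"spin":0},{"offset":[0,0,-0.0005],"spin":0},{"offset":[0,0,-0.0005],"spin":0},{"offset":[0,0,-0.0005],"spin":0},{"offset":[0,0,-0.0005],"spin":0},{"offset":[0,0,-0.0005],"spin":0},{"offset":[0,0,-0.0005],"spin":0}]'
```

```text
clock: 22.73
eef_pos: [616.9, 89.7, 44.5]
eef_rot: [3.136, 0.003, 1.795]
wrist_force: [-1.1, -0.7, 0.6]
finger_gap: 45.5
clock: 23.4
eef_pos: [617.0, 89.7, 44.4]
eef_rot: [3.136, 0.003, 1.795]
wrist_force: [-3.1, -1.1, 6.0]
finger_gap: 45.9
```

```bash
python3 -m crank '[{"offset":[0,0,0],"spin":0},{"offset":[0,0,0],"spin":0},{"offset":[0,0,0],"spin":0},{"offset":[0,0,0],"spin":0},{"offset":[0,0,0.005],"spin":0},{"offset":[0,0,0.02],"spin":0},{"offset":[0,0,0.05],"spin":0},{"offset":[0,0,0.085],"spin":0}]' 0.75
python3 -m crank '[{"offset":[-0.014,-0.033,0.005],"spin":0},{"offset":[-0.028,-0.066,0.01],"spin":0},{"offset":[-0.042,-0.1,0.015],"spin":0},{"offset":[-0.056,-0.133,0.02],"spin":0},{"offset":[-0.07,-0.166,0.025],"spin":0},{"offset":[-0.085,-0.2,0.03],"spin":0},{"offset":[-0.1,-0.233,0.03],"spin":0},{"offset":[-0.115,-0.265,0.03],"spin":0}]' 0.6
python3 -m crank '[{"offset":[-0.014,-0.033,0],"spin":0},{"offset":[-0.028,-0.066,0],"spin":0},{"offset":[-0.042,-0.095,0],"spin":0},{"offset":[-0.042,-0.095,0],"spin":0},{"offset":[-0.042,-0.095,0],"spin":0},{"offset":[-0.042,-0.095,0],"spin":0},{"offset":[-0.042,-0.095,0],"spin":0},{"offset":[-0.042,-0.095,0],"spin":0}]'
python3 - <<'E'
from h import *
p=shot('wrist'); save(p,'w9.png'); s=manip.read_state(); print(s['eef_pos'],np.degrees(s['eef_rot']),s['finger_gap'])
m=manip.masks_of(p,'tall_weight'); print([(rect(p,a['mask'],31),rect(p,a['mask'],49),int(a['mask'].sum()),round(a['conf'],2)) for a in m[:2]])
v,u=np.nonzero(m[0]['mask']); print(u.min(),u.max(),v.min(),v.max())
p2=cv2.resize(cv2.cvtColor(p['pixels'],cv2.COLOR_RGB2BGR)[v.min()-15:v.max()+15,u.min()-15:u.max()+15],None,fx=5,fy=5); cv2.imwrite('pics/w9c.png',p2)
print([np.round(a['location'],1) for a in manip.search_frame(p,'tall_weight')])
E
```

```text
clock: 24.07
eef_pos: [616.1, 89.7, 129.1]
eef_rot: [3.139, 0.003, 1.795]
wrist_force: [0.6, 0.9, -0.1]
finger_gap: 70.6
clock: 24.73
eef_pos: [500.3, -177.0, 160.0]
eef_rot: [3.138, 0.004, 1.795]
wrist_force: [1.5, -0.2, -0.2]
finger_gap: 56.5
clock: 25.4
eef_pos: [458.8, -271.0, 160.0]
eef_rot: [3.138, 0.004, 1.797]
wrist_force: [0.3, 0.4, 0.2]
finger_gap: 56.2
[ 458.73561159 -271.08309762  160.01237489] [179.80523803   0.20941941 102.94566604] 55.98079330999292
[((array([ 461.6, -248.3]), -77.1, (47.9, 48.2)), (array([ 460.5, -245.7]), -77.1, (45.1, 45.3)), 1865, 0.95)]
308 356 147 195
[array([ 458.1, -251.6,   30.8])]
```

View pics/w9.png

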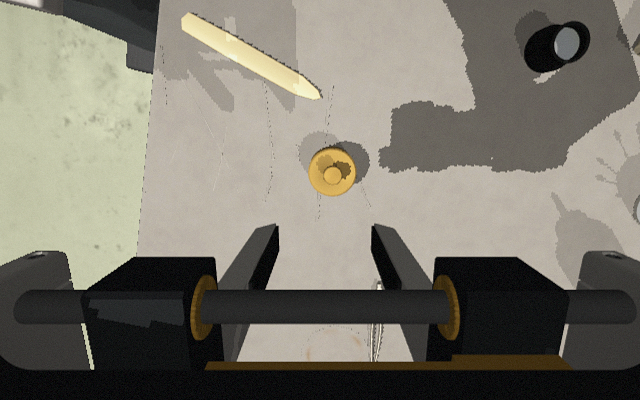

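View pics/w9c.png

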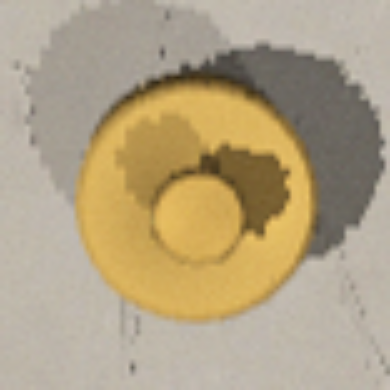

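```bash
python3 - <<'E'
from h import *
p=shot('wrist'); print(toz(p,[[332.4,175.6]],49),toz(p,[[332.4,171.6]],31))
E
python3 -m crank '[{"offset":[0.001,0.01,-0.02],"spin":0},{"offset":[0.0025,0.023,-0.04],"spin":0},{"offset":[0.0025,0.023,-0.06],"spin":0},{"offset":[0.0025,0.023,-0.075],"spin":0},{"offset":[0.0025,0.023,-0.085],"spin":0},{"offset":[0.0025,0.023,-0.085],"spin":0},{"offset":[0.0025,0.023,-0.085],"spin":0},{"offset":[0.0025,0.023,-0.085],"spin":0}]'
python3 - <<'E'
from h import *
p=shot('wrist'); save(p,'w10.png'); s=manip.read_state(); print(s['eef_pos'])
m=manip.masks_of(p,'tall_weight'); print([(rect(p,a['mask'],31),int(a['mask'].sum()),round(a['conf'],2)) for a in m[:2]])
E
```

```text
[[ 461.63859846 -249.77599037]] [[ 461.88556673 -248.66105239]]
clock: 26.27
eef_pos: [461.5, -248.8, 75.9]
eef_rot: [3.137, 0.005, 1.796]
wrist_force: [-0.1, -0.0, 0.2]
finger_gap: 56.1
[ 461.49320711 -248.83710811   76.00680018]
[((array([ 461.3, -246.8]), -77.1, (47.4, 52.2)), 3438, 0.72)]
```

View pics/w10.png

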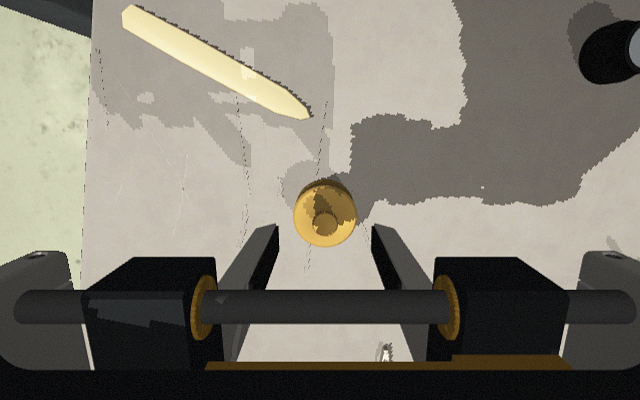

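The knob (325,224) lies midway between the fingers, and the weight's centre agrees with the TCP to about 1 mm. I'll descend onto the knob.

```bash
python3 -m crank '[{"offset":[0,0,-0.01],"spin":0},{"offset":[0,0,-0.02],"spin":0},{"offset":[0,0,-0.03],"spin":0},{"offset":[0,0,-0.036],"spin":0},{"offset":[0,0,-0.04],"spin":0},{"offset":[0,0,-0.042],"spin":0},{"offset":[0,0,-0.042],"spin":0},{"offset":[0,0,-0.042],"spin":0}]'
python3 -m crank '[{"offset":[0,0,0],"spin":0},{"offset":[0,0,0],"spin":0},{"offset":[0,0,0],"spin":0},{"offset":[0,0,0],"spin":0},{"offset":[0,0,0],"spin":0},{"offset":[0,0,0],"spin":0},{"offset":[0,0,0],"spin":0},{"offset":[0,0,0],"spin":0}]' 0 25
```

```text
clock: 27.03
eef_pos: [461.6, -248.9, 34.0]
eef_rot: [3.137, 0.005, 1.796]
wrist_force: [0.5, -0.1, 0.8]
finger_gap: 56.2
clock: 27.7
eef_pos: [461.7, -248.9, 34.1]
eef_rot: [3.137, 0.005, 1.796]
wrist_force: [0.8, 1.0, 0.4]
finger_gap: 16.9
```

```bash
python3 -m crank '[{"offset":[0,0,0.008],"spin":0},{"offset":[0,0,0.025],"spin":0},{"offset":[0,0,0.05],"spin":0},{"offset":[0,0,0.08],"spin":0},{"offset":[0,0,0.105],"spin":0},{"offset":[0.01,0.015,0.12],"spin":0},{"offset":[0.025,0.035,0.13],"spin":0},{"offset":[0.04,0.06,0.13],"spin":0}]'
python3 -m crank '[{"offset":[0.018,0.027,0],"spin":0},{"offset":[0.036,0.054,0],"spin":0},{"offset":[0.054,0.081,0],"spin":0},{"offset":[0.072,0.108,0],"spin":0},{"offset":[0.09,0.135,0],"spin":0},{"offset":[0.105,0.16,0],"spin":0},{"offset":[0.115,0.174,0],"spin":0},{"offset":[0.115,0.174,0],"spin":0}]'
python3 - <<'E'
from h import *
p=shot('wrist'); save(p,'w11.png'); s=manip.read_state(); z=s['eef_pos'][2]; print(s['eef_pos'],np.degrees(s['eef_rot']),s['finger_gap'])
for t,z in dict(board=40,plate=50,tall_weight=z-3).items():
    m=manip.masks_of(p,t); print(t,[(rect(p,a['mask'],z),int(a['mask'].sum()),round(a['conf'],2)) for a in m[:2]])
E
```

```text
clock: 28.37
eef_pos: [502.4, -189.2, 166.9]
eef_rot: [3.134, 0.007, 1.794]
wrist_force: [0.6, -0.4, -3.6]
finger_gap: 17.3
clock: 29.03
eef_pos: [618.2, -12.1, 166.5]
eef_rot: [3.135, 0.006, 1.797]
wrist_force: [-1.1, -0.3, -4.1]
finger_gap: 17.5
[617.53547099 -13.70366958 166.49848951] [179.64484271   0.39073305 102.92376227] 17.070888698582028
board [((array([616.4,  89.9]), -77.0, (41.5, 71.0)), 159, 0.94)]
plate [((array([617.1,  88.3]), -76.9, (45.8, 63.7)), 3797, 0.67)]
tall_weight [((array([615.3,  -8.9]), 77.8, (43.6, 53.1)), 3511, 0.86)]
```

View pics/w11.png

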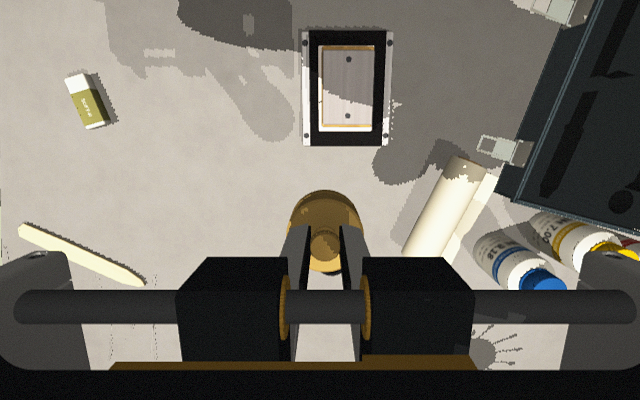

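The plate (348,86) is centred on the board and the weight hangs upright. I'll move over and set it down.

```bash
python3 -m crank '[{"offset":[-0.0005,0.02,0],"spin":0},{"offset":[-0.0005,0.05,0],"spin":0},{"offset":[-0.0005,0.08,0],"spin":0},{"offset":[-0.0005,0.098,-0.015],"spin":0},{"offset":[-0.0005,0.103,-0.035],"spin":0},{"offset":[-0.0005,0.103,-0.055],"spin":0},{"offset":[-0.0005,0.103,-0.062],"spin":0},{"offset":[-0.0005,0.103,-0.062],"spin":0}]'
python3 - <<'E'
from h import *
s=manip.read_state(); print(s['eef_pos'])
for n in('side',):
    p=shot(n); x,y=(p['extrinsics']@np.array([617,89,60,1]))[:2]/(p['extrinsics']@np.array([617,89,60,1]))[2]
    u,v=int(x*p['fx']+p['cx']),int(y*p['fy']+p['cy']); print(u,v)
    cv2.imwrite('pics/s1.png',cv2.resize(cv2.cvtColor(p['pixels'],cv2.COLOR_RGB2BGR)[max(v-70,0):v+50,max(u-80,0):u+80],None,fx=5,fy=5))
E
```

```text
clock: 29.9
eef_pos: [615.5, 86.3, 103.3]
eef_rot: [3.138, 0.007, 1.793]
wrist_force: [-0.6, 0.5, -4.2]
finger_gap: 17.2
[615.45465854  86.29082132 103.28553164]
290 195
```

View pics/s1.png

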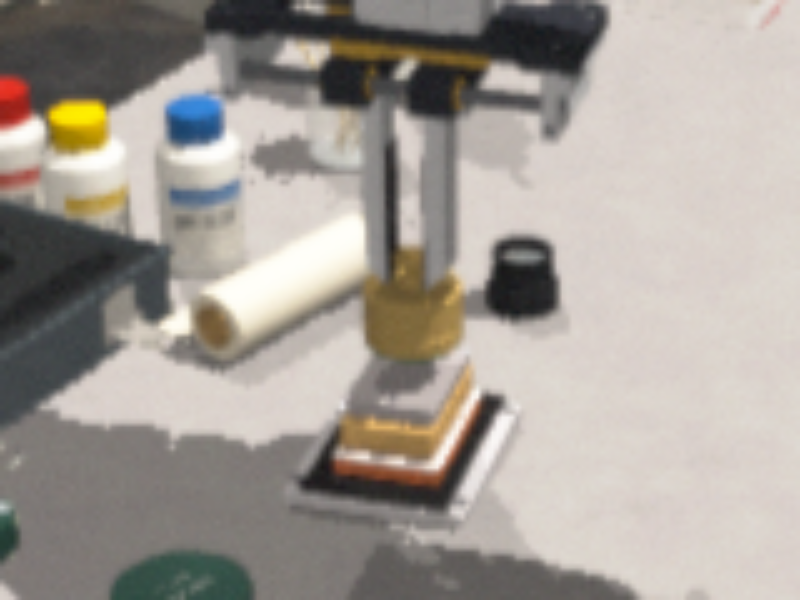

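The weight hangs upright above the stack. I'll shift it slightly and lower it gently.

```bash
python3 -m crank '[{"offset":[0.0015,0.003,-0.002],"spin":0},{"offset":[0.0015,0.003,-0.006],"spin":0},{"offset":[0.0015,0.003,-0.01],"spin":0},{"offset":[0.0015,0.003,-0.014],"spin":0},{"offset":[0.0015,0.003,-0.016],"spin":0},{"offset":[0.0015,0.003,-0.0175],"spin":0},{"offset":[0.0015,0.003,-0.0182],"spin":0},{"offset":[0.0015,0.003,-0.0187],"spin":0}]'
python3 -m crank '[{"offset":[0,0,-0.0003],"spin":0},{"offset":[0,0,-0.0005],"spin":0},{"offset":[0,0,-0.0005],"spin":0},{"offset":[0,0,-0.0005],"spin":0},{"offset":[0,0,-0.0005],"spin":0},{"offset":[0,0,-0.0005],"spin":0},{"offset":[0,0,-0.0005],"spin":0},{"offset":[0,0,-0.0005],"spin":0}]'
```

```text
clock: 30.62
eef_pos: [617.8, 89.3, 86.2]
eef_rot: [3.136, 0.007, 1.793]
wrist_force: [-0.2, 1.3, -3.8]
finger_gap: 17.0
clock: 31.28
eef_pos: [617.8, 89.3, 85.7]
eef_rot: [3.136, 0.007, 1.793]
wrist_force: [-0.3, -0.3, -4.4]
finger_gap: 17.0
```

Still hanging (force −4 N), so I'm lowering in small steps until it makes contact.

```bash
python3 -m crank '[{"offset":[-0.0005,0,-0.0005],"spin":0},{"offset":[-0.0005,0,-0.001],"spin":0},{"offset":[-0.0005,0,-0.0012],"spin":0},{"offset":[-0.0005,0,-0.0014],"spin":0},{"offset":[-0.0005,0,-0.0015],"spin":0},{"offset":[-0.0005,0,-0.0015],"spin":0},{"offset":[-0.0005,0,-0.0015],"spin":0},{"offset":[-0.0005,0,-0.0015],"spin":0}]'
```

```text
clock: 31.95
eef_pos: [617.3, 89.4, 84.2]
eef_rot: [3.136, 0.007, 1.793]
wrist_force: [-0.5, -0.3, -4.0]
finger_gap: 17.5
```

```bash
python3 -m crank '[{"offset":[0,0,-0.0002],"spin":0},{"offset":[0,0,-0.0004],"spin":0},{"offset":[0,0,-0.0006],"spin":0},{"offset":[0,0,-0.0006],"spin":0},{"offset":[0,0,-0.0006],"spin":0},{"offset":[0,0,-0.0006],"spin":0},{"offset":[0,0,-0.0006],"spin":0},{"offset":[0,0,-0.0006],"spin":0}]'
```

```text
clock: 32.62
eef_pos: [617.5, 89.3, 84.1]
eef_rot: [3.135, 0.007, 1.793]
wrist_force: [-3.2, -1.5, 4.9]
finger_gap: 17.2
```

Contact at +5 N. Now release, rise and check.

```bash
python3 -m crank '[{"offset":[0,0,0],"spin":0},{"offset":[0,0,0],"spin":0},{"offset":[0,0,0],"spin":0},{"offset":[0,0,0],"spin":0},{"offset":[0,0,0.005],"spin":0},{"offset":[0,0,0.02],"spin":0},{"offset":[0,0,0.05],"spin":0},{"offset":[0,0,0.085],"spin":0}]' 0.5
python3 -m crank '[{"offset":[0,-0.03,0.02],"spin":0},{"offset":[0,-0.06,0.035],"spin":0},{"offset":[0,-0.09,0.035],"spin":0},{"offset":[0,-0.1,0.035],"spin":0},{"offset":[0,-0.1,0.035],"spin":0},{"offset":[0,-0.1,0.035],"spin":0},{"offset":[0,-0.1,0.035],"spin":0},{"offset":[0,-0.1,0.035],"spin":0}]'
python3 - <<'E'
from h import *
p=shot('wrist'); save(p,'w12.png'); print(manip.read_state()['eef_pos'])
for t,z in dict(bed=12,tile=24,board=40,plate=50,tall_weight=81).items():
    m=manip.masks_of(p,t); print(t,[(rect(p,a['mask'],z),int(a['mask'].sum()),round(a['conf'],2)) for a in m[:2]])
q=shot('side'); a=cv2.resize(q['pixels'][125:245,210:370],(640,480)); b=cv2.resize(p['pixels'][0:160,250:450],(0,0),fx=0.1,fy=0.1)
cv2.imwrite('pics/s2.png',cv2.cvtColor(a,cv2.COLOR_RGB2BGR))
t=shot('top')
for n,z in dict(low_weight=41,loupe=34,tin=23,bed=12,tall_weight=81).items():
    m=manip.masks_of(t,n); print(n,[(rect(t,x['mask'],z)[0],round(x['conf'],2)) for x in m[:2]])
E
```

```text
clock: 33.28
eef_pos: [616.6, 89.3, 168.8]
eef_rot: [3.139, 0.007, 1.793]
wrist_force: [0.6, -0.8, 0.2]
finger_gap: 46.9
clock: 33.95
eef_pos: [616.6, -9.4, 203.5]
eef_rot: [3.139, 0.007, 1.794]
wrist_force: [0.2, 0.0, 0.3]
finger_gap: 47.2
[616.59974838  -9.47209602 203.50914662]
bed [((array([618.2,  90.5]), -77.0, (90.0, 111.0)), 4220, 0.7)]
tile [((array([615.8,  89. ]), -76.1, (52.8, 79.0)), 403, 0.78)]
board [((array([617.5,  89.6]), -77.2, (43.8, 71.5)), 179, 0.53)]
plate [((array([616.7,  88.3]), -77.2, (45.9, 62.7)), 753, 0.85), ((array([616.3,  87. ]), -77.0, (81.3, 99.7)), 4407, 0.38)]
tall_weight [((array([617.4,  88. ]), 12.8, (48.0, 48.8)), 2398, 0.7)]
low_weight [(array([477.2, 252.5]), 0.83)]
loupe []
tin [(array([630.9, 260. ]), 0.89)]
bed []
tall_weight []
```

View pics/s2.png

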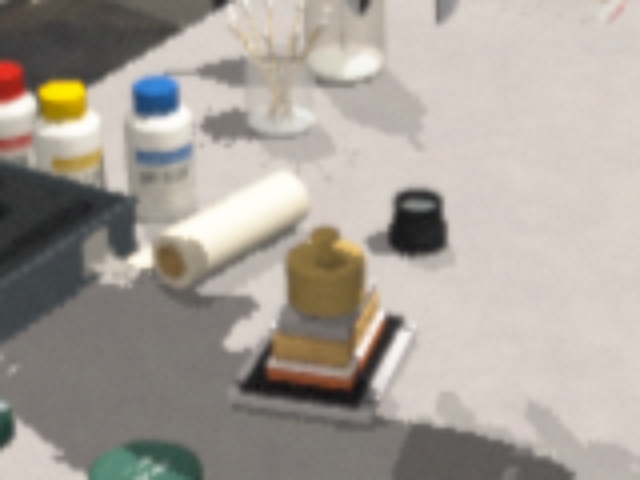

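View pics/w12.png

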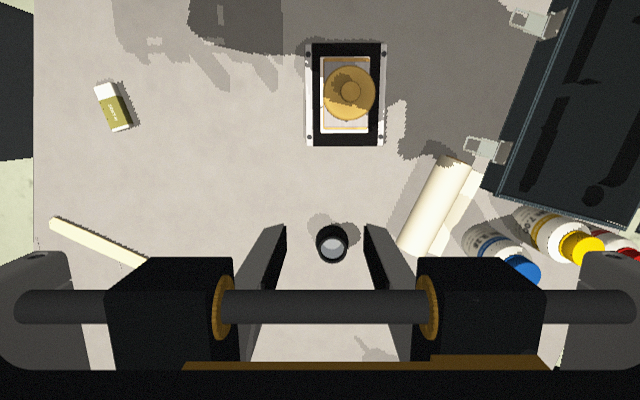

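The stack stands upright. All centres measure within about 3 mm, and the gripper is clear. Handing in.

```bash
python3 -c "
from cell import manip
print(manip.sign_off())"
```

```text
the job is handed in; nothing more can be done
None
```

The tile, board, steel plate and brass weight are stacked in that order on the press bed. Each was lowered until it just touched (about 5–6 N on the wrist) and released before I took the next. I handed the job in shortly after 34 s on the clock; sign-off gives no verdict.

**Centring:** the last wrist-camera check put every centre within about 3 mm of the one below. The board and plate outlines were mostly hidden in that picture, but they agree with the clearer pictures taken while building.

| Piece | x (mm) | y (mm) |
|---|---|---|
| Bed | 618 | 90 |
| Tile | 616 | 89 |
| Board | 617.5 | 90 |
| Plate | 617 | 88 |
| Brass weight | 617 | 88 |

**Squareness:** the long sides of bed, tile, board and plate agree within about 1°. The side view shows the stack upright, with the gripper clear of it.

**Things to leave alone:** the grey weight and tin measured within about 1 mm of where they started. In the last top picture the network missed the loupe (and the bed and brass weight). The wrist and side pictures show the loupe standing in its old place, and the robot never touched it.

**Two small disagreements:** the fingers read 17 mm on the 18 mm knob. The brass weight also touched down about where expected but showed no contact force until the last 0.1 mm or so. Neither affected the result.

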